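# Pack the soldering caddy

### The arm

A 7-joint arm with a two-finger parallel gripper is mounted at the origin on a cart in front of the work surface, level with it; the furniture and walls round the work are solid. World frame = base frame: x ahead of the robot, y to its left, z up, the work surface at z = 0. Lengths are in mm, angles in rad, forces in N, time in s.
With the tool pointing down it reaches from about 400 to 875 mm from the base axis. Payload 4.4 kg.
Tool frame: the origin (TCP) lies at the very end of the fingers, on their centre line; the grasp point (between the pads) lies 19 mm behind it; z points along the fingers, y is the line along which they close (so a half turn about z gives the same grasp; the last joint's range is limited). The gripper opens to 85 mm and grips with 20 to 120 N. Pads are 22 mm wide; open, the fingers measure 114 mm over their backs; the gripper's body (76 mm by 85 mm) begins 54 mm behind the grasp point. The pads swing forward as they close: fully open they stand 13 mm farther back than shut.
Start: joints at [-1.224, 0.628, 0.038, 1.517, -0.027, 0.996, -0.02], TCP at [260.742, 595.426, 204.113] pointing down, gripper open.
Joint ranges: [-3.06, 3.06], [-0.37, 2.12], [-1.25, 1.32], [0.18, 2.47], [-1.1, 4.24], [0.23, 1.98], [-2.94, 2.94]. Speed limits (rad/s): [2.57, 2.57, 3.14, 3.14, 3.14, 3.14, 3.14].

### API

Orientations are given as a unit quaternion [x, y, z, w].
In Python, from station import * gives the robot as it stands. The module is installed in compiled form; this text tells all that it offers.
- The arm moves only by the tool send_rows, never from a script. Its argument "plan" is one flat list of numbers, 5 for each row, row after row: the finger opening in cm, from 0 to 8.54, then the shift along the world's x, y, z in cm, then the turn about the world's z in rad. A call has 1 to 12 rows; each row shifts and turns the commanded pose from where the row before left it; what a row does not reach is not made up. A row lasts 1/8 s, in which the tool goes at most 62.5 mm and 10.7 degrees, less where a joint would pass 70% of its speed; a pose out of reach is approached as far as the arm can. A call is refused whole if a number of a shift passes 6.25 or a number of a turn 0.188, either way. A call with a gripper value outside its range is refused whole. The fingers move at their own pace and stop on an object; "force" is the grip in N (left out, the last holds). Time passes only in rows, so rows that do not move let the fingers close. It gives the time, the measured TCP pose, the force, the opening and the grip force at its end, in the units of the state.
- read_state(): the state, without advancing time (a new reading comes with each control period).
- camera(name): name is "scene" or "top"; returns a dict with "pixels" (420x560x3 uint8, red, green, blue), "z_map" (420x560 float32, mm along the optical axis (not along the pixel's ray), 0 where there is no reading), "mtx" (3x3 intrinsics, pixels), "rvec" (rotation vector, rad) and "tvec" (3), from world to camera coordinates, as OpenCV has them. Camera axes: x right, y down, z forward; pixel columns grow to the right and rows downward; lengths in mm; the calibration is good to about 2 mm. A picture is of the moment at which its call begins.
- close_job(): hands the job in; it is judged then, once.
The state is a dict: "time": time; "joints": joint angles; "dq": joint speeds; "effort": joint torques, N m; "eef_pos": TCP position; "ee_rot": TCP orientation; "ft_force": force on the tool from outside, world axes, zero at the start; "torque": the same for the moment, N m; "gripper_width": finger opening in mm; "grasp_force": force on a finger pad.
Only numpy, scipy, OpenCV 4.12 (cv2) and the standard library are available. Lean on these libraries where they do the work, as an engineer would, in place of code of your own. Each camera call takes 0.05 s, during which the arm holds its last target. There are 200 camera calls.

### The job

Pack the caddy for the repair job: put the solder reel, the flux tub, the loupe and the sensor puck each into the caddy pocket made for it, the reel in the large round one, the tub in the smaller round one, the loupe in the oblong one and the puck in the square one, seated flat on the pocket's floor in the same upright position as it had on the desk. Set them down gently rather than dropping them. The roll of tape and the small flat reel of braid do not belong to the kit: leave them where they are on the desk.

Things in the scene. Friction and masses are not known exactly. Their poses are not given: they have to be found in the camera images.
- solder_reel_mid (a point): Reel of solder wire: silver winding between green-rimmed flanges, 60 mm diameter, 43 mm tall, 0.15 to 0.3 kg. Stands upright on the desk, loose. This point is its centre, half-way up; z up along its axis.
- flux_tub_mid (a point): Flux tub: small round cream jar with a green screw lid, 41 mm diameter, 29 mm tall. Stands upright on the desk, loose. This point is its centre, half-way up; z up along its axis.
- eye_loupe_mid (a point): Inspection loupe: black round body lying on its side, 74 mm long (its x), 38 mm wide (its y), 38 mm high; it lies steadily and does not roll. This point is its centre, half-way up; z up.
- puck_mid (a point): Sensor puck: black moulded block with a small yellow tag on top, 38 mm (its x) by 44 mm (its y), 17 mm tall, corners cut. This point is its centre, half-way up; z up.
- reel_insert_floor (a point): Caddy insert with the large round pocket, 76 mm diameter, for the solder reel. The insert is a fixed grey plastic block 100x100x14 mm that lies in the black base tray of the caddy (its top 17 mm above the desk; the tray's rim is lower). This point is the centre of the pocket's floor, 9 mm above the desk and 8 mm below the insert's top; z up, x and y along the insert's sides. Any of the four inserts may be in any of the tray's four corners.
- tub_insert_floor (a point): Caddy insert with the smaller round pocket, 57 mm diameter, for the flux tub. The insert is a fixed grey plastic block 100x100x14 mm that lies in the black base tray of the caddy (its top 17 mm above the desk; the tray's rim is lower). This point is the centre of the pocket's floor, 9 mm above the desk and 8 mm below the insert's top; z up, x and y along the insert's sides. Any of the four inserts may be in any of the tray's four corners.
- loupe_insert_floor (a point): Caddy insert with the oblong pocket, 90 mm (its x) by 56 mm (its y), for the loupe. The insert is a fixed grey plastic block 100x100x14 mm that lies in the black base tray of the caddy (its top 17 mm above the desk; the tray's rim is lower). This point is the centre of the pocket's floor, 9 mm above the desk and 8 mm below the insert's top; z up, x and y along the insert's sides. Any of the four inserts may be in any of the tray's four corners.
- puck_insert_floor (a point): Caddy insert with the square pocket, 60x60 mm, for the sensor puck. The insert is a fixed grey plastic block 100x100x14 mm that lies in the black base tray of the caddy (its top 17 mm above the desk; the tray's rim is lower). This point is the centre of the pocket's floor, 9 mm above the desk and 8 mm below the insert's top; z up, x and y along the insert's sides. Any of the four inserts may be in any of the tray's four corners.
- tape_roll_mid (a point): Roll of pale tape lying flat, 60 mm diameter, 19 mm tall, loose; as wide as the solder reel but low. It stays where it is. This point is its centre, half-way up.
- braid_reel_mid (a point): Small flat blue reel of desoldering braid, 34 mm diameter, 8 mm tall, loose. It stays where it is. This point is its centre, half-way up. To the left of the caddy, at about x 0.44, y 0.125, stands a fixed soldering-iron stand 115 mm tall; behind the caddy, at x 0.745, y -0.10, a fixed torch 84 mm tall.
Not all that is in view belongs to the job. What is shaped like the part that bears loupe_insert_floor but turquoise is not meant.

How it is judged (in metres and radians):
At the end, for the whole second after the job is handed in: Solder reel, flux tub, loupe and sensor puck each stand upright (within 0.12 rad) on the floor of their own pocket (within 4 mm of full depth, centres within 14 mm of the pocket's centre), released and at rest; the roll of tape and the braid reel lie within 15 mm of where they were (horizontal distance between solder_reel_mid and reel_insert_floor below 0.014 m and z of solder_reel_mid in the frame of reel_insert_floor below 0.0255 m and angle between each of solder_reel_mid, flux_tub_mid, eye_loupe_mid, puck_mid's own z axis and vertical below 0.12 rad and linear speed of each of solder_reel, flux_tub, eye_loupe, puck below 0.02 m/s and horizontal distance between flux_tub_mid and tub_insert_floor below 0.014 m and z of flux_tub_mid in the frame of tub_insert_floor below 0.0185 m and horizontal distance between eye_loupe_mid and loupe_insert_floor below 0.014 m and z of eye_loupe_mid in the frame of loupe_insert_floor below 0.023 m and horizontal distance between puck_mid and puck_insert_floor below 0.014 m and z of puck_mid in the frame of puck_insert_floor below 0.0125 m and distance of each of tape_roll_mid, braid_reel_mid from where it was at the start of the episode below 0.015 m); the robot touches nothing.
It fails at once if one of the four kit things is dropped into its pocket from more than a few centimetres (arrives at over 0.65 m/s) ((horizontal distance between solder_reel_mid and reel_insert_floor below 0.04 m and z of solder_reel_mid in the frame of reel_insert_floor below 0.0335 m and linear speed of solder_reel above 0.65 m/s) or (horizontal distance between flux_tub_mid and tub_insert_floor below 0.04 m and z of flux_tub_mid in the frame of tub_insert_floor below 0.0265 m and linear speed of flux_tub above 0.65 m/s) or (horizontal distance between eye_loupe_mid and loupe_insert_floor below 0.04 m and z of eye_loupe_mid in the frame of loupe_insert_floor below 0.031 m and linear speed of eye_loupe above 0.65 m/s) or (horizontal distance between puck_mid and puck_insert_floor below 0.04 m and z of puck_mid in the frame of puck_insert_floor below 0.0205 m and linear speed of puck above 0.65 m/s)).
It fails at once if the roll of tape is pushed away or picked up (moved more than 15 mm) (distance of tape_roll_mid from where it was at the start of the episode above 0.015 m).
It fails at once if the braid reel is pushed away or picked up (moved more than 15 mm) (distance of braid_reel_mid from where it was at the start of the episode above 0.015 m).
It also fails if it takes over 101 s, if anything falls off the work surface, if the arm or the gripper's body presses on something with over 40 N, if the wrist force passes 120 N, or if a joint passes its speed limit or range.

## Working session

There is one attempt and no reset: what is moved stays moved. The work goes in short steps, Python scripts to look and compute and a tool call to move; the robot and the scene stay as the last step left them, time stands still between calls to the robot, and variables do not carry over. Pictures are saved under pics/ and viewed, at most 14 in all, crops included, and the job is handed in when it is done.

Besides the shell and the picture viewer there is one more tool, called after ">>>" as a command line: name --argument value ..., lists and objects as JSON in quotes. send_rows: Moves the arm, as the interface text tells. Its arguments: {"type":"object","properties":{"plan":{"type":"array"},"force":{"type":"number"}},"required":["plan"]}

```bash
mkdir -p pics; cat > h.py <<'E'
from station import *
import numpy as np, cv2
def cap(name):
    c=camera(name); R=cv2.Rodrigues(np.array(c["rvec"],float))[0]; t=np.array(c["tvec"],float).ravel()
    return c,np.array(c["mtx"],float),R,t
def cloud(c,K,R,t):
    z=c["z_map"].astype(float); v,u=np.mgrid[:z.shape[0],:z.shape[1]]
    P=np.stack([(u-K[0,2])/K[0,0]*z,(v-K[1,2])/K[1,1]*z,z],-1)
    W=(P-t)@R; W[z==0]=np.nan; return W
def save(c,fn,s=1): cv2.imwrite(fn,cv2.resize(c["pixels"][:,:,::-1],None,fx=s,fy=s))
E
python3 - <<'E'
from h import *
for n in("top","scene"):
    c,K,R,t=cap(n); save(c,f"pics/{n}0.png",1.4); np.savez(f"{n}0.npz",W=cloud(c,K,R,t),px=c["pixels"]); print(n,-R.T@t,K[0,0])
s=read_state(); print(s["eef_pos"],s["ee_rot"],s["gripper_width"],s["time"])
E
```

```text
top [ 413.57434661   10.72543807 1002.45588033] 379.52227135977125
scene [ 181.18398635 -860.2139263  1141.47882592] 529.5306261596845
[260.47580095 594.86296225 203.26556565] [ 2.04919526e-01  9.78778445e-01 -8.44555170e-04 -1.72635665e-04] 85.42611154617742 0.1
```

View pics/top0.png

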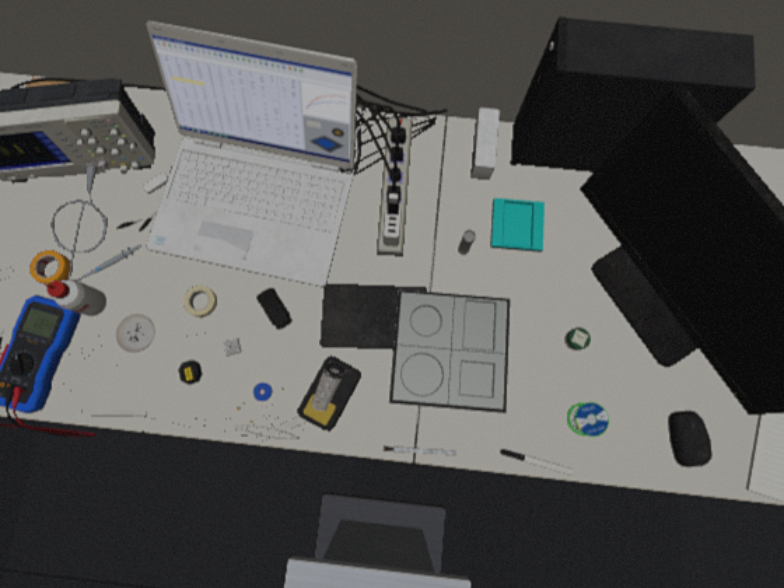

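View pics/scene0.png

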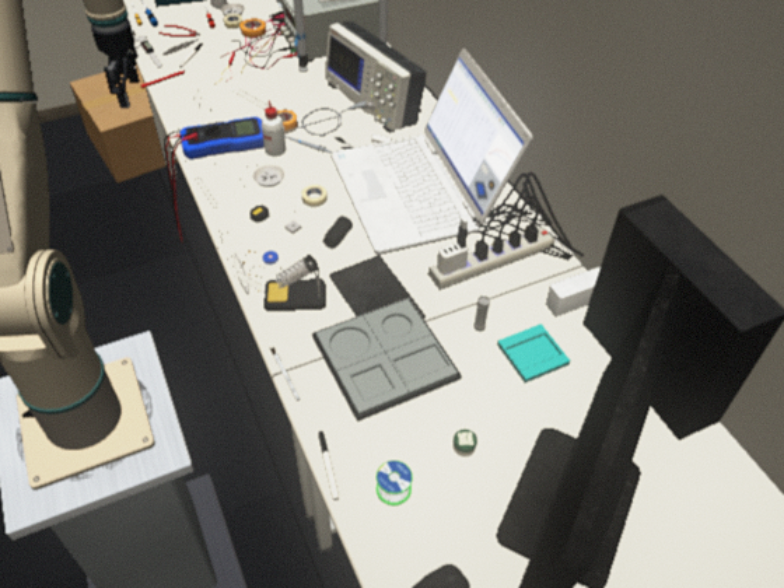

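The top view (x up, y left) shows, in the 1.4x pictures: reel (588,419), tub (577,338), loupe (273,308), puck (190,372), tape (200,300), braid (262,392). The caddy is at (450,350): tub pocket (426,320), reel (422,374), oblong (480,325), square (477,378).

```bash
cat > m.py <<'E'
from h import *
d=np.load("top0.npz"); W=d["W"]; px=d["px"]; Z=W[...,2]
print("desk z", np.nanmedian(Z[200:300,240:275]), np.nanmedian(Z[285:300,330:390]))
def rect(mask):
    P=W[mask][:,:2].astype(np.float32); return P
# objects: seed (1.4x px), z-range
for n,u,v,r,z0,z1 in [("reel",588,419,26,34,50),("tub",577,338,18,20,36),("loupe",273,308,28,15,45),("puck",190,372,17,9,25),("tape",200,300,24,10,26),("braid",262,392,14,4,14),("grey",136,333,26,4,60),("plier/meter",330,392,48,8,60)]:
    vv,uu=np.mgrid[:420,:560]; m=(np.hypot(uu-u/1.4,vv-v/1.4)<r/1.4)&(Z>z0)&(Z<z1)
    P=W[m]; 
    if len(P)<5: print(n,len(P),np.nanmax(Z[np.hypot(uu-u/1.4,vv-v/1.4)<r/1.4]));continue
    (cx,cy),(w,h),a=cv2.minAreaRect(P[:,:2].astype(np.float32))
    print(n,len(P),"mean",P.mean(0).round(1),"rect",round(cx,1),round(cy,1),round(w,1),round(h,1),round(a,1),"zmax",P[:,2].max().round(1))
# caddy
vv,uu=np.mgrid[:420,:560]; U,V=uu*1.4,vv*1.4
box=(U>380)&(U<520)&(V>280)&(V<420)
m=box&(Z>13.5)&(Z<25); P=W[m][:,:2].astype(np.float32); print("caddy top",cv2.minAreaRect(P),np.median(Z[m]))
for n,u,v,r in [("tubP",426,320,22),("reelP",422,374,28),("loupeP",480,325,32),("puckP",477,378,25)]:
    m=(np.hypot(U-u,V-v)<r)&(Z<13.2)&(np.abs(V-v)<r)&(np.abs(U-u)<22 if n=="loupeP" else True); P=W[m]
    print(n,len(P),np.median(P[:,2]),P[:,:2].mean(0),cv2.minAreaRect(P[:,:2].astype(np.float32)))
c=cv2.resize(px[130:310,80:450,::-1],None,fx=2.1,fy=2.1,interpolation=cv2.INTER_CUBIC); cv2.imwrite("pics/crop0.png",c)
E
python3 m.py
```

```text
desk z 1.6510621624028365 1.7460786175716323
reel 478 mean [ 441.9 -344.3   44. ] rect 442.3 -344.3 58.8 58.9 62.1 zmax 48.8
tub 211 mean [ 585.6 -322.6   29.2] rect 586.0 -323.3 39.9 39.5 48.7 zmax 34.4
loupe 395 mean [581.9 244.3  33.5] rect 581.1 245.0 73.1 37.8 39.1 zmax 42.6
puck 203 mean [448.2 384.6  16.5] rect 448.5 385.4 40.9 36.4 24.0 zmax 21.6
tape 278 mean [581.8 389.6  17.9] rect 582.8 390.5 57.5 56.9 63.4 zmax 23.1
braid 137 mean [426.8 247.1   7.9] rect 426.9 246.3 32.5 33.1 10.9 zmax 12.2
grey 276 mean [511.1 508.6   9.3] rect 511.3 498.6 77.0 74.4 15.9 zmax 17.6
plier/meter 955 mean [430.8 122.1  16.4] rect 438.5 124.3 74.3 124.0 68.2 zmax 59.9
caddy top ((541.4530639648438, -91.58255004882812), (212.9385528564453, 212.39700317382812), 1.3076636791229248) 17.31802224421004
tubP 360 9.376119381276553 [592.00932224 -40.06889548] ((591.42724609375, -39.65985107421875), (55.095699310302734, 76.08039855957031), 34.035423278808594)
reelP 673 9.441905385476998 [490.28352779 -42.55770061] ((491.96612548828125, -43.0316162109375), (77.29450988769531, 81.3871078491211), 52.49409866333008)
loupeP 763 9.195829616563215 [ 598.31758172 -141.83851601] ((601.326904296875, -143.0043182373047), (62.191978454589844, 116.59770202636719), 87.59944915771484)
puckP 539 9.51634253453346 [ 492.73867875 -143.58657292] ((489.9759216308594, -140.1685791015625), (68.21524047851562, 69.08001708984375), 89.35041809082031)
```

View pics/crop0.png

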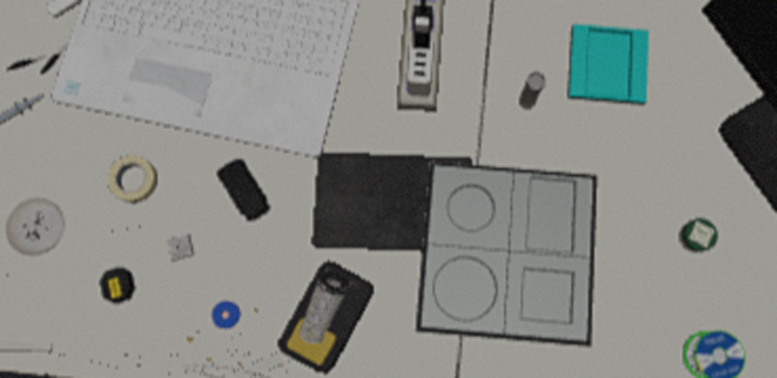

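```bash
cat > m2.py <<'E'
from h import *
d=np.load("top0.npz"); W=d["W"]; px=d["px"]; Z=W[...,2]-1.7; vv,uu=np.mgrid[:420,:560]; U,V=uu*1.4,vv*1.4
c,K,R,t=cap("top"); C=-R.T@t
def ray(u,v,z):
    d_=np.stack([(u-K[0,2])/K[0,0],(v-K[1,2])/K[1,1],np.ones_like(u,float)],-1)@R
    return (C+d_*((z-C[2])/d_[...,2])[...,None])[...,:2]
g=px.max(-1).astype(int); yel=(px[...,0].astype(int)-px[...,2]>50)
def show(n,m,z):
    cn=max(cv2.findContours(m.astype(np.uint8),cv2.RETR_EXTERNAL,cv2.CHAIN_APPROX_NONE)[0],key=cv2.contourArea)
    m2=np.zeros(m.shape,np.uint8); cv2.drawContours(m2,[cn],-1,1,-1); v,u=np.nonzero(m2)
    P=ray(u.astype(float),v.astype(float),z); w,E=np.linalg.eigh(np.cov(P.T))
    print(n,len(P),P.mean(0).round(1),cv2.minAreaRect(P.astype(np.float32)),"pca",np.degrees(np.arctan2(E[1,1],E[0,1])).round(1),(4*np.sqrt(w)).round(1))
show("puck",(np.hypot(U-190,V-372)<22)&((g<110)|yel),15)
show("tag",(np.hypot(U-190,V-372)<22)&yel,17)
show("loupe",(np.hypot(U-273,V-308)<32)&(g<110),22)
show("tub",(np.hypot(U-577,V-338)<22)&((g<110)|(Z>18)),25)
box=(U>385)&(U<515)&(V>287)&(V<415)
for a,(x,y) in dict(tub=(591.6,-39.8),reel=(490,-42),loupe=(593.6,-141.4),puck=(492,-143.7)).items():
    m=(Z<11.5)&(np.abs(W[...,0]-x)<47)&(np.abs(W[...,1]-y)<47)
    m=cv2.morphologyEx(m.astype(np.uint8),cv2.MORPH_OPEN,np.ones((3,3))); show("P "+a,m,9)
# obstacles
m=(Z>40); ob=W[m]; H={}
for p in ob:
    k=(int(p[0]//50*50),int(p[1]//50*50)); H[k]=max(H.get(k,0),p[2])
for x in range(750,300,-50): print(x,[int(H.get((x,y),0)) for y in range(600,-501,-50)])
s=np.load("scene0.npz")["W"]; m=(np.hypot(s[...,0]-260,s[...,1]-595)<75)&(s[...,2]>150); print("tips z",np.sort(s[m][:,2])[:12])
E
python3 m2.py
```

```text
puck 233 [449.5 383.1] ((449.3012390136719, 383.0502624511719), (43.21812438964844, 41.069339752197266), 25.0428466796875) pca -141.5 [42.9 46.1]
tag 46 [445.9 384.8] ((446.0728759765625, 385.0640563964844), (23.345230102539062, 12.380928993225098), 21.919452667236328) pca -160.0 [14.7 27.5]
loupe 417 [583.3 245.6] ((583.1060180664062, 245.53567504882812), (80.86653900146484, 37.53491973876953), 39.40271759033203) pca -139.4 [42.4 91.1]
tub 234 [ 586.1 -322.3] ((586.8013305664062, -321.6739807128906), (39.14247512817383, 47.282073974609375), 6.169957160949707) pca 111.9 [41.4 48.9]
P tub 345 [591.7 -40.2] ((592.3369140625, -41.076866149902344), (53.91189956665039, 53.13666534423828), 5.628515243530273) pca 103.1 [55.5 57.1]
P reel 659 [490.3 -42.3] ((490.778076171875, -42.677799224853516), (74.69771575927734, 72.74585723876953), 5.857903003692627) pca 152.3 [73.6 76.6]
P loupe 679 [ 593.4 -141.2] ((594.0643310546875, -140.7299346923828), (88.60491943359375, 55.39885330200195), 3.7290782928466797) pca 179.7 [ 63.8 100.7]
P puck 528 [ 492.7 -143.5] ((493.0015869140625, -143.73040771484
[... 267 characters left out ...]
0, 0, 0, 0, 0, 0, 0, 0, 0, 0, 0, 0, 0, 0, 0, 0, 0, 0, 0, 0, 0, 327]
600 [0, 0, 0, 0, 0, 0, 0, 0, 0, 0, 0, 0, 0, 0, 0, 0, 0, 0, 0, 0, 0, 0, 115]
550 [144, 147, 0, 0, 0, 0, 0, 42, 0, 0, 0, 0, 0, 0, 0, 0, 0, 0, 0, 0, 0, 0, 0]
500 [120, 123, 0, 0, 0, 0, 0, 0, 0, 0, 0, 0, 0, 0, 0, 0, 0, 0, 0, 0, 0, 0, 0]
450 [48, 0, 0, 0, 0, 0, 0, 0, 0, 0, 114, 107, 0, 0, 0, 0, 0, 0, 0, 48, 48, 0, 0]
400 [47, 0, 0, 0, 0, 0, 0, 0, 0, 0, 99, 0, 0, 0, 0, 0, 0, 0, 0, 47, 48, 0, 0]
350 [46, 0, 0, 0, 0, 0, 0, 0, 0, 0, 0, 0, 0, 0, 0, 0, 0, 0, 0, 0, 0, 0, 0]
tips z [241.6133756  242.08491988 242.65476214 243.19103812 243.2558813
 243.3850965  243.4134806  244.42611673 244.44146564 244.62285823
 244.81431172 245.07035302]
```

>>> send_rows --plan '[8.5,3.14,-3.52,-0.5,-0.126,8.5,3.14,-3.52,-0.5,-0.126,8.5,3.14,-3.52,-1,-0.126,8.5,3.14,-3.52,-2,-0.126,8.5,3.14,-3.52,-2,-0.126,8.5,3.14,-3.52,-2,-0.127,6.5,0,0,-2,0,6.5,0,0,0,0,6.5,0,0,0,0]' --force 30

```text
time: 1.27
eef_pos: [448.8, 385.3, 104.6]
ee_rot: [0.551, 0.834, 0.0, -0.0]
ft_force: [0.1, 0.0, -0.1]
gripper_width: 65.1
grasp_force: 0.0
```

```bash
python3 - <<'E'
from h import *
for n in("scene","top"):
    c,K,R,t=cap(n); s=read_state(); q=cv2.projectPoints(np.array([s["eef_pos"]],float),np.array(c["rvec"],float),np.array(c["tvec"],float),K,None)[0].ravel(); print(n,q,s["eef_pos"])
    u,v=q.astype(int); im=c["pixels"][max(0,v-70):v+70,max(0,u-90):u+90,::-1]; cv2.imwrite(f"pics/{n}1.png",cv2.resize(im,None,fx=4,fy=4,interpolation=cv2.INTER_CUBIC))
E
```

```text
scene [180.92733396 128.33913432] [448.94770605 385.46194651 104.87885569]
top [120.51430371 262.51058732] [449.03501101 385.44667032 104.98187823]
```

View pics/scene1.png

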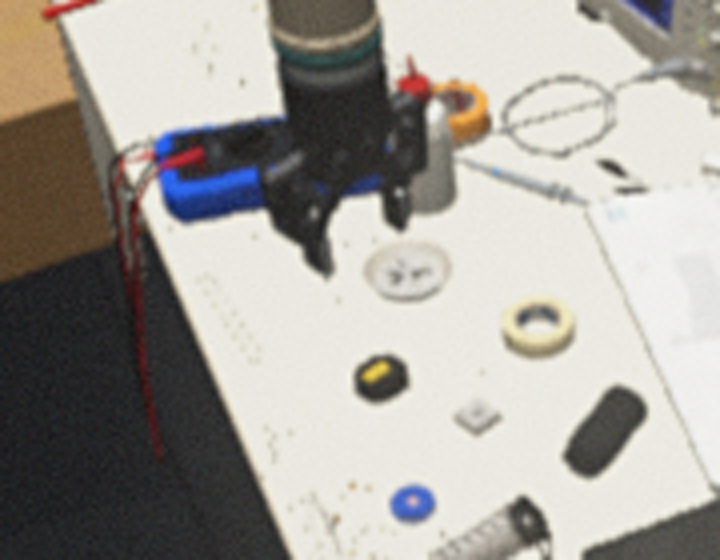

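The scene crop shows the gripper above and left of the puck, which is at crop (382,378). The finger tips are at about crop (325,270) and (400,225). I'll check the tip height against the TCP.

```bash
python3 - <<'E'
from h import *
c,K,R,t=cap("scene"); s=read_state(); p=np.array(s["eef_pos"],float); x,y,z,w=s["ee_rot"]; a=np.array([2*x*y,y*y-x*x,0]); print(a,np.degrees(np.arctan2(a[1],a[0])),s["grasp_force"])
W=cloud(c,K,R,t)
for sg in(-1,1):
  for dz in(0,10,20,30):
    P=p+sg*a*38+[0,0,dz]; q=cv2.projectPoints(P[None],np.array(c["rvec"],float),np.array(c["tvec"],float),K,None)[0].ravel()
    print(sg,dz,q.round(1),((q-[90,58])*4).round())
m=(np.hypot(W[...,0]-p[0],W[...,1]-p[1])<60)&(W[...,2]>60); print(np.sort(W[m][:,2])[:15].round())
E
```

```text
[0.92011553 0.3916452  0.        ] 23.056925333186616 0.0
-1 0 [171.3 134.3] [325. 305.]
-1 10 [170.8 131.7] [323. 295.]
-1 20 [170.4 129.1] [321. 285.]
-1 30 [169.9 126.5] [320. 274.]
1 0 [190.5 122.5] [402. 258.]
1 10 [190.1 119.9] [400. 248.]
1 20 [189.7 117.3] [399. 237.]
1 30 [189.4 114.7] [398. 227.]
[136. 137. 137. 138. 138. 140. 140. 141. 141. 142. 142. 143. 143. 144.
 144.]
```

>>> send_rows --plan '[6.5,0,-0.15,-4,0,6.5,0,0,-3,0,6.5,0,0,-1.5,0,6.5,0,0,-1,0,6.5,0,0,0,0,6.5,0,0,0,0]'

```text
time: 2.17
eef_pos: [449.8, 383.2, 10.0]
ee_rot: [0.552, 0.834, 0.001, 0.0]
ft_force: [-0.2, 1.0, 0.1]
gripper_width: 65.1
grasp_force: 0.0
```

```bash
python3 - <<'E'
from h import *
for n in("scene",):
    c,K,R,t=cap(n); s=read_state(); W=cloud(c,K,R,t);p=np.array(s["eef_pos"]); print(p,s["ft_force"])
    m=(np.hypot(W[...,0]-p[0],W[...,1]-p[1])<60)&(W[...,2]>24); print(np.sort(W[m][:,2])[:15].round())
    cv2.imwrite("pics/s2.png",cv2.resize(c["pixels"][70:190,110:270,::-1],None,fx=4,fy=4,interpolation=cv2.INTER_CUBIC))
E
```

```text
[449.77431453 383.26358918  10.06540279] [-0.99093896 -0.127274    0.28381487]
[41. 43. 44. 45. 47. 47. 47. 48. 48. 49. 49. 50. 50. 50. 50.]
```

View pics/s2.png

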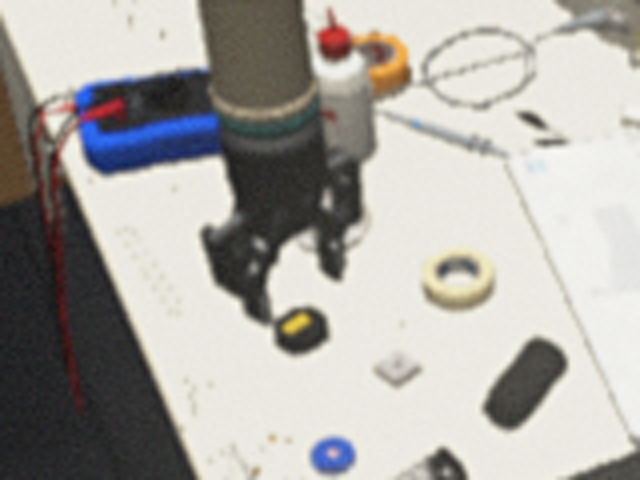

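The tips are at crop (265,320) and (335,275), and still look above the puck at (302,328). I'll read their 3D position from depth.

```bash
python3 - <<'E'
from h import *
c,K,R,t=cap("scene"); W=cloud(c,K,R,t)
for u,v in[(265,315),(258,300),(335,270),(338,255),(302,328),(265,225),(267,120),(285,330),(290,335)]:
    a,b=int(u/4+110),int(v/4+70); print(u,v,W[b-1:b+2,a-1:a+2].reshape(-1,3)[[1,4,7]].round(0).tolist())
c,K,R,t=cap("top"); W=cloud(c,K,R,t); print("top"); 
m=(W[...,2]>90)&(np.hypot(W[...,0]-450,W[...,1]-383)<150); P=W[m]
for z in range(80,400,40):
    Q=P[(P[:,2]>z)&(P[:,2]<z+40)]
    if len(Q):print(z,len(Q),Q.mean(0).round(),Q.min(0).round(),Q.max(0).round())
cv2.imwrite("pics/t2.png",cv2.resize(c["pixels"][180:340,50:250,::-1],None,fx=3,fy=3))
E
```

```text
265 315 [[419.0, 357.0, 63.0], [419.0, 361.0, 56.0], [417.0, 353.0, 60.0]]
258 300 [[415.0, 357.0, 77.0], [415.0, 360.0, 71.0], [414.0, 358.0, 69.0]]
335 270 [[483.0, 387.0, 62.0], [482.0, 387.0, 58.0], [482.0, 388.0, 53.0]]
338 255 [[488.0, 387.0, 76.0], [487.0, 385.0, 74.0], [487.0, 388.0, 68.0]]
302 328 [[450.0, 382.0, 16.0], [448.0, 378.0, 15.0], [447.0, 373.0, 16.0]]
265 225 [[430.0, 358.0, 144.0], [431.0, 362.0, 138.0], [431.0, 368.0, 129.0]]
267 120 [[439.0, 344.0, 245.0], [439.0, 345.0, 240.0], [440.0, 354.0, 230.0]]
285 330 [[438.0, 386.0, 17.0], [438.0, 386.0, 12.0], [435.0, 375.0, 19.0]]
290 335 [[440.0, 384.0, 13.0], [438.0, 375.0, 17.0], [437.0, 374.0, 14.0]]
top
80 219 [446. 374. 103.] [385. 346.  90.] [514. 411. 120.]
120 343 [441. 374. 142.] [383. 345. 120.] [515. 417. 160.]
160 202 [444. 353. 184.] [412. 344. 161.] [485. 376. 200.]
200 276 [446. 353. 217.] [411. 343. 201.] [485. 379. 240.]
240 389 [446. 355. 258.] [411. 344. 240.] [486. 388. 280.]
280 381 [445. 354. 300.] [413. 345. 280.] [484. 378. 320.]
320 137 [454. 349. 336.] [416. 331. 320.] [498. 368. 360.]
360 506 [467. 343. 383.] [424. 320. 360.] [507. 426. 400.]
```

View pics/t2.png

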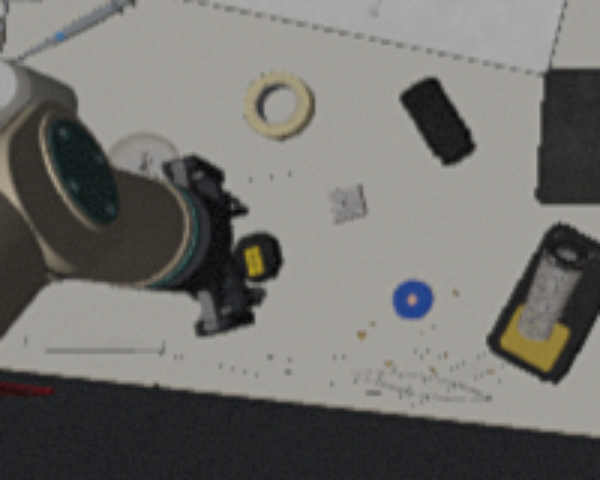

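The top crop shows the fingers straddling the puck at (262,257). By depth the tips are still about 30 mm higher than the TCP reading. I'll descend in small steps and watch the force.

>>> send_rows --plan '[6.5,0,0,-0.5,0,6.5,0,0,-0.4,0,6.5,0,0,0,0,3,0,0,0,0,3,0,0,0,0,3,0,0,0,0,3,0,0,0,0]' --force 20

```text
time: 3.2
eef_pos: [449.2, 382.8, 0.2]
ee_rot: [0.552, 0.834, 0.0, -0.0]
ft_force: [-0.3, -0.1, -0.9]
gripper_width: 30.1
grasp_force: 0.0
```

The fingers closed to 30 mm without touching the puck, so the tips are well above the TCP reading. I'll open and go lower.

>>> send_rows --plan '[6.5,0,0,0,0,6.5,0,0,0,0,6.5,0,0,0,0,6.5,0,0,-0.6,0,6.5,0,0,-0.6,0,6.5,0,0,-0.4,0,6.5,0,0,0,0,3,0,0,0,0,3,0,0,0,0,3,0,0,0,0,3,0,0,0,0]' --force 20

```text
time: 4.58
eef_pos: [449.4, 382.9, -15.5]
ee_rot: [0.552, 0.834, 0.0, 0.0]
ft_force: [-0.1, -0.6, 4.3]
gripper_width: 38.2
grasp_force: 20.1
```

>>> send_rows --plan '[3,0,0,0,0,3,0,0,1,0,3,0,0,3,0,3,0,0,5,0,3,0,0,3,0,3,0,0,0,0,3,0,0,0,0]' --force 40

```text
time: 5.45
eef_pos: [448.4, 382.4, 103.6]
ee_rot: [0.552, 0.834, -0.001, -0.0]
ft_force: [-0.5, -0.7, -1.2]
gripper_width: 37.0
grasp_force: 39.6
```

```bash
python3 - <<'E'
from h import *
c,K,R,t=cap("scene"); s=read_state(); W=cloud(c,K,R,t);p=np.array(s["eef_pos"]); print(p,s["ft_force"],s["gripper_width"])
m=(np.hypot(W[...,0]-p[0],W[...,1]-p[1])<60)&(W[...,2]>60); print(np.sort(W[m][:,2])[:15].round())
cv2.imwrite("pics/s3.png",cv2.resize(c["pixels"][80:180,120:250,::-1],None,fx=6,fy=6,interpolation=cv2.INTER_CUBIC))
E
```

```text
[448.23374426 382.15068981 103.05280755] [0.46890923 0.26987054 0.053774  ] 36.981932749136924
[115. 117. 117. 117. 117. 118. 118. 120. 120. 120. 120. 120. 121. 121.
 122.]
```

View pics/s3.png

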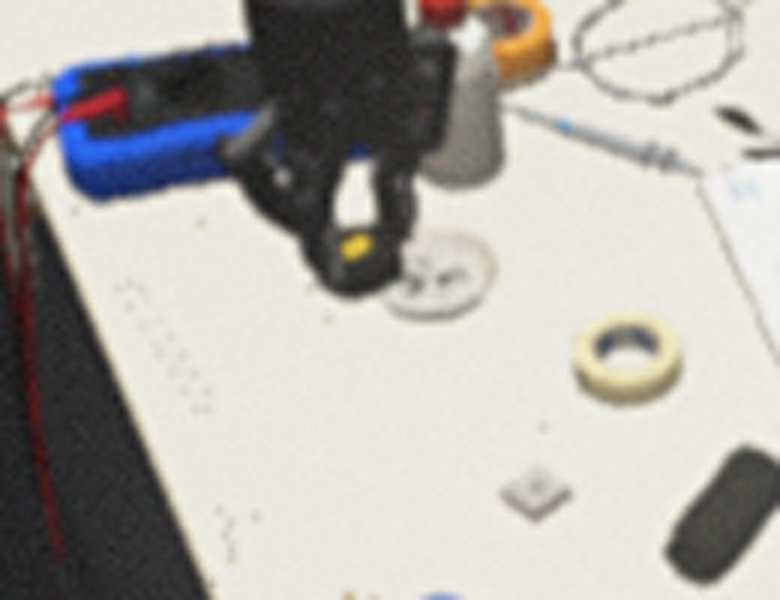

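The puck (crop 355,265) is held level between the tips. I'll carry it above the iron stand to the square pocket.

>>> send_rows --plan '[3,0.37,-4.38,3,-0.031,3,0.37,-4.38,3,-0.031,3,0.37,-4.38,2,-0.031,3,0.37,-4.38,0,-0.031,3,0.37,-4.38,0,-0.031,3,0.37,-4.38,0,-0.031,3,0.37,-4.38,0,-0.031,3,0.37,-4.38,0,-0.031,3,0.37,-4.38,0,-0.031,3,0.37,-4.38,0,-0.032,3,0.37,-4.38,0,-0.032,3,0.37,-4.38,0,-0.032]'

```text
time: 7.0
eef_pos: [492.7, -144.0, 182.8]
ee_rot: [0.698, 0.716, -0.001, -0.001]
ft_force: [0.1, 0.5, -0.8]
gripper_width: 36.9
grasp_force: 39.7
```

>>> send_rows --plan '[3,0,0,-4,0,3,0,0,-5,0,3,0,0,-4,0,3,0,0,-2,0,3,0,0,0,0,3,0,0,0,0]'

```text
time: 7.75
eef_pos: [493.5, -143.1, 34.2]
ee_rot: [0.698, 0.716, -0.0, -0.0]
ft_force: [0.3, 0.0, -0.4]
gripper_width: 36.8
grasp_force: 39.7
```

>>> send_rows --plan '[3,0,0,-2.4,0,3,0,0,-1,0,3,0,0,-0.3,0,3,0,0,0,0,3,0,0,0,0]'

```text
time: 8.38
eef_pos: [494.0, -143.0, -2.3]
ee_rot: [0.698, 0.716, 0.0, 0.0]
ft_force: [1.2, -1.1, -0.8]
gripper_width: 36.8
grasp_force: 39.7
```

```bash
python3 - <<'E'
from h import *
c,K,R,t=cap("scene"); s=read_state(); print(s["eef_pos"],s["ft_force"])
cv2.imwrite("pics/s4.png",cv2.resize(c["pixels"][180:300,210:340,::-1],None,fx=5,fy=5,interpolation=cv2.INTER_CUBIC))
E
```

```text
[ 493.92167417 -142.98054696   -2.36274594] [-0.28525785  0.41723588 -0.23052469]
```

View pics/s4.png

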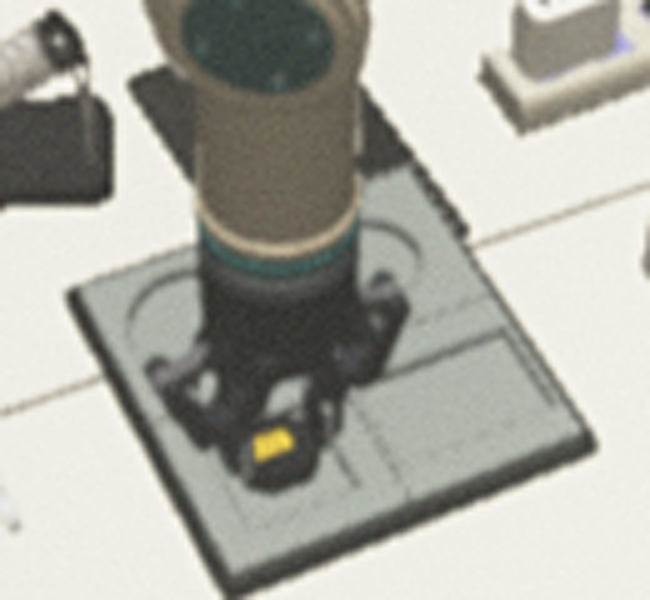

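The puck (crop 275,455) is above the square pocket. I'll lower the last few mm gently.

>>> send_rows --plan '[3,-0.1,0,-0.2,0,3,0,0,-0.2,0,3,0,0,0,0]'

```text
time: 8.8
eef_pos: [492.5, -142.9, -6.3]
ee_rot: [0.698, 0.716, 0.0, -0.0]
ft_force: [-1.6, -0.5, 7.0]
gripper_width: 37.1
grasp_force: 41.1
```

>>> send_rows --plan '[4.6,0,0,0,0,5,0,0,0,0,5.5,0,0,0.3,0,6,0,0,2,0,6,0,0,4,0,6,0,0,5,0,8.5,0,0,5,0,8.5,0,0,1,0,8.5,0,0,0,0]'

```text
time: 9.93
eef_pos: [492.7, -142.6, 166.4]
ee_rot: [0.698, 0.716, 0.0, 0.0]
ft_force: [-0.1, -0.5, -0.4]
gripper_width: 84.6
grasp_force: 0.0
```

```bash
cat > chk.py <<'E'
from h import *
import sys
x,y,r,z0,z1=map(float,sys.argv[1:6]); n=sys.argv[6] if len(sys.argv)>6 else "top"
c,K,R,t=cap(n); W=cloud(c,K,R,t); W[...,2]-=1.7
m=(np.hypot(W[...,0]-x,W[...,1]-y)<r)&(W[...,2]>z0)&(W[...,2]<z1); P=W[m]
print(len(P),P.mean(0).round(1),cv2.minAreaRect(P[:,:2].astype(np.float32)),"ztop",np.median(P[:,2]),read_state()["eef_pos"])
E
python3 chk.py 492.5 -143.5 32 19.5 40 scene; python3 chk.py 492.5 -143.5 32 19.5 40 top
```

```text
149 [ 490.8 -141.5   23.1] ((490.7179870605469, -142.10333251953125), (40.12489700317383, 36.569679260253906), 15.42485237121582) ztop 23.00038771591952 [ 491.92700432 -142.46384551  165.39093545]
198 [ 489.9 -138.3   24.4] ((489.7131042480469, -139.2666778564453), (37.962608337402344, 36.81258773803711), 6.060575485229492) ztop 24.53112274401863 [ 491.54191207 -142.3755047   164.84016288]
```

Puck seated. Next, the tub.

>>> send_rows --plan '[8.5,2.35,-4.5,-0.5,0,8.5,2.35,-4.5,-0.5,0,8.5,2.35,-4.5,-1,0,8.5,2.35,-4.5,-2,0,8.5,0,0,-5,0,8.5,0,0,-4,0,8.5,0,0,0,0,8.5,0,0,0,0]'

```text
time: 11.02
eef_pos: [586.8, -323.3, 36.4]
ee_rot: [0.698, 0.716, -0.0, 0.0]
ft_force: [-0.0, -0.2, 1.0]
gripper_width: 85.0
grasp_force: 0.0
```

```bash
python3 - <<'E'
from h import *
for n in("scene",):
    c,K,R,t=cap(n); s=read_state(); print(s["eef_pos"],s["ft_force"])
    cv2.imwrite("pics/s5.png",cv2.resize(c["pixels"][220:340,260:400,::-1],None,fx=5,fy=5,interpolation=cv2.INTER_CUBIC))
E
python3 chk.py 586 -322 30 18 38 scene
```

```text
[ 587.4205242  -323.57894682   37.43002758] [0.52502828 0.0192245  0.01179251]
215 [ 585.9 -326.3   25.4] ((587.261474609375, -325.6671447753906), (39.977455139160156, 38.46818161010742), 63.2000732421875) ztop 25.527205868193285 [ 587.76923612 -323.65951582   37.94846367]
```

View pics/s5.png

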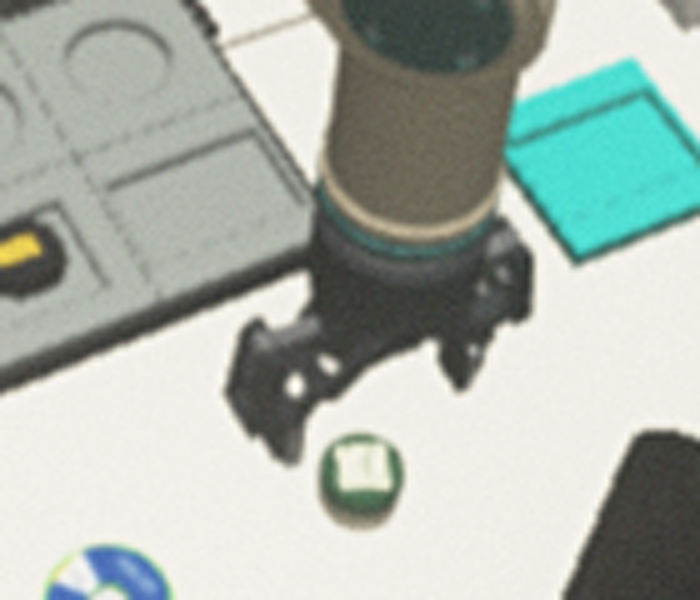

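The fingers straddle the tub (crop 362,475), and the puck sits in its pocket at the left edge. I'll descend and grip.

>>> send_rows --plan '[8.5,0,0,-2,0,8.5,0,0,-1.5,0,8.5,0,0,-1,0,8.5,0,0,-0.4,0,8.5,0,0,0,0,3.5,0,0,0,0,3.5,0,0,0,0,3.5,0,0,0,0,3.5,0,0,0,0,3.5,0,0,0,0]' --force 25

```text
time: 12.38
eef_pos: [587.0, -323.1, -12.2]
ee_rot: [0.698, 0.716, 0.0, 0.0]
ft_force: [-0.4, 0.4, 5.8]
gripper_width: 39.9
grasp_force: 25.3
```

>>> send_rows --plan '[3.5,0,0,0.5,0,3.5,0,0,3,0,3.5,0,1,4,0,3.5,0.1,4.6,0,0,3.5,0.1,4.6,0,0,3.5,0.1,4.6,0,0,3.5,0.1,4.6,0,0,3.5,0.1,4.6,0,0,3.5,0,4.3,0,0,3.5,0,0,-1,0,3.5,0,0,0,0,3.5,0,0,0,0]' --force 35

```text
time: 13.88
eef_pos: [591.4, -42.0, 52.1]
ee_rot: [0.699, 0.715, -0.0, 0.0]
ft_force: [0.1, -0.8, -0.6]
gripper_width: 39.2
grasp_force: 35.5
```

>>> send_rows --plan '[3.5,0,0.15,-2.5,0,3.5,0,0,-2,0,3.5,0,0,-0.6,0,3.5,0,0,-0.2,0,3.5,0,0,0,0,3.5,0,0,0,0]'

```text
time: 14.62
eef_pos: [592.1, -38.4, -0.3]
ee_rot: [0.698, 0.716, 0.0, 0.0]
ft_force: [-0.5, 0.1, -0.0]
gripper_width: 39.4
grasp_force: 35.5
```

>>> send_rows --plan '[3.5,0,-0.15,-0.2,0,3.5,0,0,-0.1,0,3.5,0,0,0,0]'

```text
time: 15.0
eef_pos: [591.8, -40.2, -3.2]
ee_rot: [0.698, 0.716, 0.0, 0.0]
ft_force: [-1.0, 0.1, 3.4]
gripper_width: 39.5
grasp_force: 36.1
```

Contact with the floor. I'll release, rise and go toward the reel.

>>> send_rows --plan '[4.8,0,0,0,0,5.2,0,0,0,0,5.6,0,0,0.3,0,6,0,0,2,0,6,0,0,4,0,8.5,0,0,5,0,8.5,-2,-5,2,0,8.5,-2,-5,0,0,8.5,-2,-5,0,0,8.5,-2,-5,0,0,8.5,-3,-5,0,0,8.5,-4,-4.5,0,0]'

```text
time: 16.5
eef_pos: [441.4, -337.1, 130.6]
ee_rot: [0.698, 0.716, 0.0, 0.001]
ft_force: [0.4, 0.1, 0.1]
gripper_width: 85.0
grasp_force: 0.0
```

```bash
python3 chk.py 591.8 -40.3 30 20 50 scene; python3 chk.py 591.8 -40.3 30 20 50 top;python3 chk.py 492.5 -143.5 32 19.5 40; python3 chk.py 442 -344 40 34 52 scene
```

```text
0 [nan nan nan] ((0.0, 0.0), (0.0, 0.0), 0.0) ztop nan [ 432.46331262 -345.66316484  131.1575693 ]
203 [588.8 -41.3  36. ] ((589.9637451171875, -41.63742446899414), (40.147090911865234, 40.952327728271484), 60.6630744934082) ztop 36.31133052841088 [ 435.06729277 -342.66649395  131.07966238]
197 [ 490.  -138.3   24.5] ((489.6036376953125, -139.15371704101562), (38.08340835571289, 35.9825325012207), 5.244024753570557) ztop 24.538461645748125 [ 438.28772388 -339.02648903  130.76884271]
507 [ 442.8 -345.6   40. ] ((442.8751220703125, -344.1695556640625), (59.68052673339844, 59.937808990478516), 31.63727569580078) ztop 40.11382652185537 [ 440.58905428 -336.45912147  130.45154447]chk.py:6: RuntimeWarning: Mean of empty slice.
  print(len(P),P.mean(0).round(1),cv2.minAreaRect(P[:,:2].astype(np.float32)),"ztop",np.median(P[:,2]),read_state()["eef_pos"])
  ret = um.true_divide(
  return _methods._mean(a, axis=axis, dtype=dtype,
  ret = ret.dtype.type(ret / rcount)
```

>>> send_rows --plan '[8.5,0.1,-0.9,-2,0,8.5,0,0,-3,0,8.5,0,0,0,0,8.5,0,0,0,0]'

```text
time: 17.2
eef_pos: [443.3, -343.5, 79.2]
ee_rot: [0.697, 0.717, 0.0, 0.0]
ft_force: [-0.0, -0.4, 0.5]
gripper_width: 85.1
grasp_force: 0.0
```

>>> send_rows --plan '[8.5,0,-0.1,-4,0,8.5,0,0,-3,0,8.5,0,0,-1,0,8.5,0,0,-0.6,0,8.5,0,0,-0.5,0,8.5,0,0,0,0,5,0,0,0,0,5,0,0,0,0,5,0,0,0,0,5,0,0,0,0]' --force 50

```text
time: 18.45
eef_pos: [443.1, -345.2, -11.0]
ee_rot: [0.698, 0.716, 0.0, 0.001]
ft_force: [-0.2, 1.2, 5.2]
gripper_width: 58.0
grasp_force: 53.7
```

>>> send_rows --plan '[5,0,0,0.5,0,5,0,0,2.5,0,5,0,0,4,0,5,0,0,1.5,0,5,0.7,4.3,0,0,5,0.7,4.3,0,0,5,0.7,4.3,0,0,5,0.7,4.3,0,0,5,0.7,4.3,0,0,5,0.7,4.3,0,0,5,0.5,4.3,0,0,5,0,0,0,0]' --force 60

```text
time: 19.95
eef_pos: [489.2, -39.0, 72.3]
ee_rot: [0.695, 0.719, 0.0, -0.002]
ft_force: [0.6, -1.0, -3.0]
gripper_width: 57.5
grasp_force: 65.0
```

```bash
python3 - <<'E'
from h import *
c,K,R,t=cap("scene"); s=read_state(); print(s["eef_pos"],s["ft_force"],s["gripper_width"])
cv2.imwrite("pics/s6.png",cv2.resize(c["pixels"][170:310,200:350,::-1],None,fx=4,fy=4,interpolation=cv2.INTER_CUBIC))
E
```

```text
[489.18736267 -41.871809    72.50423628] [ 0.8593424  -0.98981775 -2.55252608] 57.61049621376831
```

View pics/s6.png

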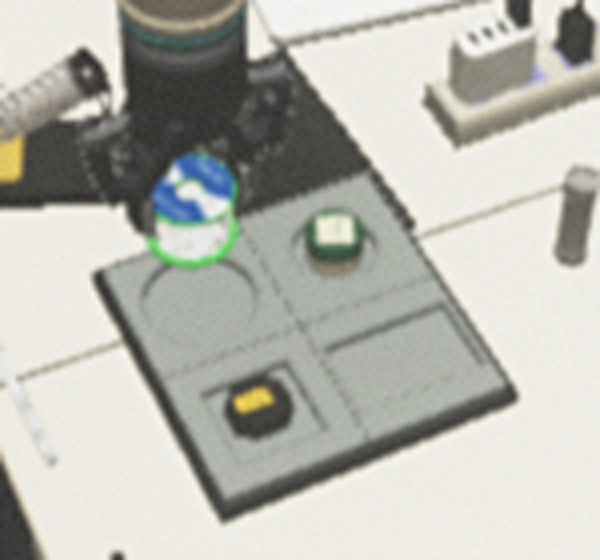

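The reel (crop 195,210) hangs level above its pocket; the tub (335,240) and puck (258,405) sit in theirs. I'll lower it.

>>> send_rows --plan '[5,0.1,0,-3,0,5,0,0,-2.5,0,5,0,0,-1,0,5,0,0,-0.5,0,5,0,0,0,0,5,0,0,0,0]'

```text
time: 20.75
eef_pos: [491.1, -44.0, 3.8]
ee_rot: [0.698, 0.716, 0.0, 0.0]
ft_force: [0.6, 0.7, -1.9]
gripper_width: 58.0
grasp_force: 64.9
```

>>> send_rows --plan '[5,0,0.1,-0.3,0,5,0,0,-0.2,0,5,0,0,-0.1,0,5,0,0,0,0]'

```text
time: 21.25
eef_pos: [490.7, -42.5, -1.9]
ee_rot: [0.698, 0.716, 0.001, -0.0]
ft_force: [-0.9, 0.9, 9.9]
gripper_width: 57.7
grasp_force: 66.4
```

>>> send_rows --plan '[6.8,0,0,0,0,7.2,0,0,0,0,7.5,0,0,0.3,0,8,0,0,2,0,8,0,0,4,0,8.5,0,0,5,0,8.5,2,0,5,-0.13,8.5,2,4,2,-0.13,8.5,2,5,0,-0.13,8.5,1.5,5,0,-0.13,8.5,1,5,0,-0.13,8.5,0.7,5,0,-0.13]'

```text
time: 22.75
eef_pos: [582.7, 198.8, 180.1]
ee_rot: [0.919, 0.395, 0.0, 0.0]
ft_force: [0.8, -0.8, 0.4]
gripper_width: 85.3
grasp_force: 0.0
```

>>> send_rows --plan '[8.5,0,4.7,0,-0.13,8.5,0,0,-4,0,8.5,0,0,-5,0,8.5,0,0,0,0,8.5,0,0,0,0]'

```text
time: 23.38
eef_pos: [583.7, 243.8, 91.7]
ee_rot: [0.942, 0.336, 0.001, 0.0]
ft_force: [-0.3, 0.5, -0.1]
gripper_width: 85.3
grasp_force: 0.0
```

```bash
python3 chk.py 490.5 -42.5 40 42 65 top; python3 chk.py 582 245 60 12 48 scene; python3 - <<'E'
from h import *
c,K,R,t=cap("scene"); s=read_state(); print(s["eef_pos"],s["ee_rot"])
cv2.imwrite("pics/s7.png",cv2.resize(c["pixels"][90:290,180:340,::-1],None,fx=3,fy=3,interpolation=cv2.INTER_CUBIC))
E
```

```text
450 [489.1 -42.1  51. ] ((489.3625183105469, -42.01013946533203), (57.37925338745117, 56.72587966918945), 50.57102584838867) ztop 51.08916744205531 [584.28752238 244.01653393  92.33852081]
256 [582.7 238.4  28. ] ((582.8781127929688, 243.49533081054688), (76.78898620605469, 38.66018295288086), 40.854190826416016) ztop 30.03581329603069 [584.31526619 244.1163126   92.51337557]
[584.16394006 244.22836028  92.4108906 ] [ 9.41672916e-01  3.36524150e-01  1.90004658e-03 -7.00509723e-05]
```

View pics/s7.png

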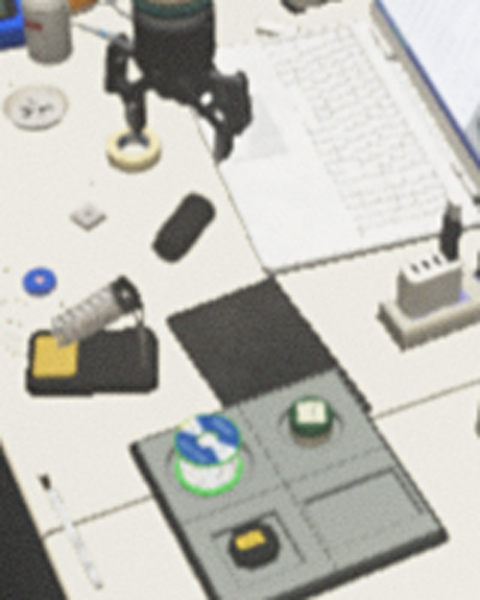

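Reel seated (top 51). The loupe is at crop (184,228), with the gripper above it and aligned across it. I'll descend and grip.

>>> send_rows --plan '[6.8,0,0,-4,0,6.8,0,0,-3.3,0,6.8,0,0,-2,0,6.8,0,0,-1,0,6.8,0,0,-0.4,0,6.8,0,0,0,0,3,0,0,0,0,3,0,0,0,0,3,0,0,0,0,3,0,0,0,0]' --force 30

```text
time: 24.78
eef_pos: [583.1, 244.4, -16.1]
ee_rot: [0.942, 0.337, 0.001, -0.0]
ft_force: [-1.0, 0.0, 5.9]
gripper_width: 37.8
grasp_force: 32.2
```

>>> send_rows --plan '[3,0,0,0.5,0,3,0,0,3,0,3,0,0,5,0,3,0,-3.5,3,-0.084,3,0.15,-5,0,-0.084,3,0.15,-5,0,-0.084,3,0.15,-5,0,-0.084,3,0.15,-5,0,-0.084,3,0.15,-5,0,-0.084,3,0.15,-5,0,-0.083,3,0.15,-5,0,-0.083,3,0,0,0,0]' --force 40

```text
time: 26.28
eef_pos: [591.9, -147.4, 98.7]
ee_rot: [1.0, 0.004, 0.0, 0.002]
ft_force: [0.2, 0.5, -1.2]
gripper_width: 37.4
grasp_force: 40.7
```

>>> send_rows --plan '[3,0,0,-2,0,3,0,0,-3,0,3,0,0,-2,0,3,0,0,0,0,3,0,0,0,0]'

```text
time: 26.9
eef_pos: [593.5, -140.9, 28.5]
ee_rot: [1.0, 0.009, 0.0, 0.0]
ft_force: [-0.1, 0.0, -0.1]
gripper_width: 37.2
grasp_force: 40.7
```

```bash
python3 - <<'E'
from h import *
c,K,R,t=cap("scene"); s=read_state(); print(s["eef_pos"],s["ee_rot"],s["ft_force"])
cv2.imwrite("pics/s8.png",cv2.resize(c["pixels"][180:310,210:350,::-1],None,fx=4,fy=4,interpolation=cv2.INTER_CUBIC))
E
```

```text
[ 593.78259545 -141.04230425   28.95116312] [9.99962789e-01 8.58770701e-03 7.54947645e-04 3.20187492e-04] [ 0.41507275 -0.00212793 -0.6337496 ]
```

View pics/s8.png

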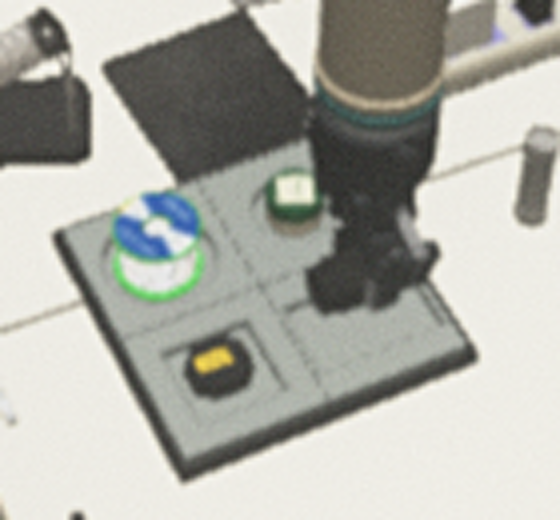

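The loupe is aligned over the oblong pocket. I'll lower it.

>>> send_rows --plan '[3,0,0,-2,0,3,0,0,-1,0,3,0,0,-0.3,0,3,0,0,0,0,3,0,0,-0.2,0,3,0,0,0,0]'

```text
time: 27.7
eef_pos: [593.2, -140.9, -6.7]
ee_rot: [1.0, 0.008, 0.0, 0.0]
ft_force: [0.9, -0.2, -0.2]
gripper_width: 37.7
grasp_force: 40.8
```

>>> send_rows --plan '[3,0,0,-0.1,0,3,0,0,-0.1,0,3,0,0,0,0]'

```text
time: 28.08
eef_pos: [593.3, -140.9, -7.1]
ee_rot: [1.0, 0.008, 0.001, -0.0]
ft_force: [-3.2, 2.4, 12.8]
gripper_width: 37.3
grasp_force: 42.4
```

Contact. I'll release, rise and check.

>>> send_rows --plan '[4.4,0,0,0.1,0,4.8,0,0,0,0,5.2,0,0,0.3,0,5.6,0,0,2,0,5.6,0,0,4,0,5.6,0,0,5,0,5.6,-2,0,5,0,5.6,-5,0,3,0,5.6,-5,0,0,0,5.6,-5,0,0,0,5.6,0,0,0,0,5.6,0,0,0,0]'

```text
time: 29.58
eef_pos: [424.2, -141.1, 186.1]
ee_rot: [1.0, 0.008, 0.001, 0.0]
ft_force: [-0.0, -0.6, 0.0]
gripper_width: 55.9
grasp_force: 0.0
```

```bash
for a in "593.5 -141 50 20 60" "492.5 -143.5 32 19.5 40" "591.8 -40.3 30 20 50" "490.5 -42.5 40 42 65" ; do python3 chk.py $a top; done; python3 chk.py 593.5 -141 50 20 60 scene; python3 chk.py 582 390 40 9 24; python3 chk.py 427 246.5 25 4 12;  python3 - <<'E'
from h import *
c,K,R,t=cap("scene"); s=read_state(); print(s["eef_pos"],s["ft_force"])
cv2.imwrite("pics/s9.png",cv2.resize(c["pixels"][180:310,210:350,::-1],None,fx=4,fy=4,interpolation=cv2.INTER_CUBIC))
E
```

```text
415 [ 592.4 -139.7   40.9] ((590.3145751953125, -137.24114990234375), (77.6643295288086, 74.43912506103516), 29.244373321533203) ztop 42.3754743329766 [ 424.59787961 -141.17618549  185.87660433]
197 [ 490.2 -138.6   24.6] ((494.20379638671875, -142.943603515625), (40.05469512939453, 49.86782455444336), 39.98344039916992) ztop 24.730112304245086 [ 424.5653503  -141.17340962  185.60821137]
203 [588.9 -41.1  36. ] ((591.2649536132812, -39.10105895996094), (45.947715759277344, 39.46076965332031), 48.958396911621094) ztop 36.16976326933838 [ 424.34135057 -141.16278936  185.38909808]
452 [489.  -42.1  50.9] ((489.5703125, -42.134422302246094), (57.4338493347168, 57.009361267089844), 50.3987922668457) ztop 51.03095818873298 [ 424.10188296 -141.13947922  185.22019277]
386 [ 592.6 -148.9   37.1] ((594.256103515625, -156.88136291503906), (73.29204559326172, 62.0898323059082), 1.871749758720398) ztop 39.202536808850176 [ 423.81340566 -141.09463544  185.08896754]
273 [582.  389.7  16.3] ((582.6715698242188, 390.7984924316406), (57.39423370361328, 56.785282135009766), 33.9157829284668) ztop 16.58253052009094 [ 423.58288107 -141.01098225  185.00318705]
114 [427.1 247.    6.4] ((427.1531982421875, 246.65798950195312), (30.525278091430664, 31.39395523071289), 6.660307884216309) ztop 6.57480751891824 [ 423.39075671 -141.05138491  184.98497648]
[ 423.24843568 -141.00858491  184.96050756] [-0.88032603 -0.04869501 -0.39399255]
```

View pics/s9.png

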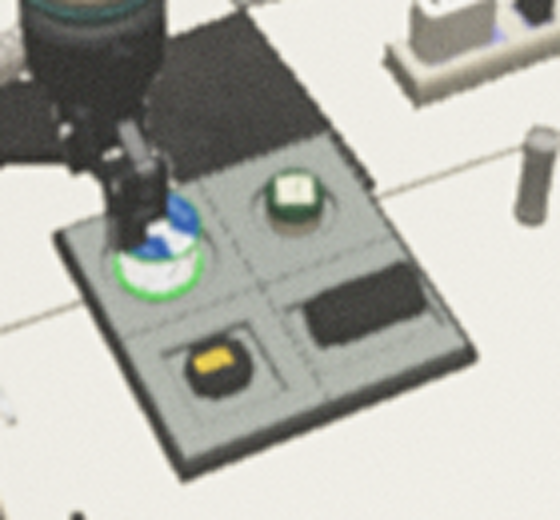

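All four things sit in their pockets: reel (158,245), tub (295,200), loupe (368,300), puck (218,362). The tape and braid haven't moved. Handing in.

```bash
python3 -c "from station import *; print(close_job())"
```

```text
the job is handed in; nothing more can be done
None
```

I handed the job in at about 30 s: the last images show the reel, tub, loupe and puck each seated in their own pocket, with the tape and braid unmoved; the judge returned no verdict.

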